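Strut check on a bench centrifuge: key in, lid over its balance point and held

ROBOT

A 6-joint arm with a two-finger parallel gripper is mounted at the origin on the work surface. World frame = base frame: x ahead of the robot, y to its left, z up, the work surface at z = 0. Lengths are in m, angles in rad, forces in N, time in s.
With the tool pointing down it reaches from about 0.425 to 0.95 m from the base axis. Payload 3.5 kg.
Tool frame: the origin (TCP) lies at the very end of the fingers, on their centre line; the grasp point (between the pads) lies 19 mm behind it (ctrl.grip_point_offset is the distance from the TCP to the grasp point, in m); z points along the fingers, y is the line along which they close (so a half turn about z gives the same grasp; the last joint's range is limited). The gripper opens to 85 mm and grips with 20 to 120 N. Pads are 22 mm wide; open, the fingers measure 114 mm over their backs; the gripper's body (76 mm by 85 mm) begins 54 mm behind the grasp point. The pads swing forward as they close: fully open they stand 13 mm farther back than shut.
Start: joints at [0.992, 0.286, 1.577, -0, 1.279, -0.15], TCP at [0.281, 0.614, 0.231] pointing down, gripper open.
Joint ranges: [-2.77, 2.77], [-0.9, 2.22], [0.21, 2.48], [-1.53, 4.67], [0.24, 2.81], [-2.84, 2.84]. Speed limits (rad/s): [2.79, 2.79, 3.14, 3.14, 3.14, 3.14].

INTERFACE

Orientations are given as a unit quaternion [x, y, z, w].
In Python, from plant import telemetry, vision, ctrl gives the robot as it stands.
- The arm moves only by the tool arm_command, never from a script. Its argument "series" is one flat list of numbers, 7 for each row, row after row: the shift along the tool's x, y, z in cm, then the turn, a rotation vector about the tool's x, y, z in degrees, then the closure, from 0 (fully open) to 1 (shut). A call has 1 to 10 rows; each row is the pose to reach, as a shift and turn from the pose commanded when the call began, along the tool's axes at that moment; what a row does not reach only later rows make up. A row lasts 1/12 s, in which the tool goes at most 41.7 mm and 7.16 degrees, less where a joint would pass 70% of its speed; a pose out of reach is approached as far as the arm can. A call with a gripper value outside its range is refused whole. The fingers move at their own pace and stop on an object; "force" is the grip in N (left out, the last holds). Time passes only in rows, so rows that repeat a pose let the fingers close. It gives the time, the measured TCP pose, the force, the opening and the grip force at its end, in the units of the state.
- telemetry.get_state(): the state, without advancing time (a new reading comes with each control period).
- vision.read_camera(name): name is "scene" or "top"; returns a dict with "color" (420x560x3 uint8, blue, green, red), "K" (3x3 intrinsics, pixels), "rvec" (rotation vector, rad) and "tvec" (3), from world to camera coordinates, as OpenCV has them. Camera axes: x right, y down, z forward; pixel columns grow to the right and rows downward; lengths in m; the calibration is good to about 2 mm. A picture is of the moment at which its call begins. There is no depth.
- ctrl.sign_off(): hands the job in; it is judged then, once.
The state is a dict: "time": time; "qpos": joint angles; "dq": joint speeds; "joint_efforts": joint torques, N m; "eef_pos": TCP position; "tcp_rot": TCP orientation; "contact_force": force on the tool from outside, world axes, zero at the start; "wrist_torque": the same for the moment, N m; "opening": opening from 0.0 (shut) to 1.0 (fully open); "finger_force": force on a finger pad.
Only numpy, scipy, OpenCV 4.12 (cv2) and the standard library are available. Lean on these libraries where they do the work, as an engineer would, in place of code of your own. Each camera call takes 0.05 s, during which the arm holds its last target. There are 200 camera calls.

TASK

Check the centrifuge's sprung lid: take the flat red release key from its blue stand, push it fully home in the yellow-framed slot on the control column and leave it there, keeping the lid shut until then. Then lift the lid by its orange bar some 5 degrees past its balance point (which is at 43 degrees open) without letting it swing wide open, bring it back and finish still holding it steady just below balance, about 5 to 8 degrees short of it; do not let go. Leave everything else on the bench where it is.

Things in the scene. Friction and masses are not known exactly. Their poses are not given: they have to be found in the camera images.
- centrifuge: taupe bench centrifuge, fixed; body 240 mm deep (x), 310 mm wide (y -160 to +150), deck 125 mm high. Origin at the bench under it; x points from its front (robot side, where the bar is) to its back, y left. The dark lid covers y -55 to +145 mm, its top 146 mm high when shut; the fixed control column right of it (y -160 to -60 mm) has a flat top with the key slot.
- slot (a point): centre of the mouth of the key slot in the top of the control column, ringed by a yellow frame, at (-20, -115, 125) mm in the centrifuge frame. The slot goes straight down, 35 mm deep, 38 mm long along the centrifuge's x and 8 mm wide along its y. Axes as the centrifuge's.
- lid (a joint): lid angle, rad: 0 shut, grows as the bar end rises, stop at 1.4. Sprung hinge, balance at 0.75 (43 degrees; bar 170 mm higher than shut): below it the lid falls shut if let go, above it the spring opens it. The pull at the bar is about 1 N when shut, nil at balance, then reverses (1.5 N at 1.15). No catch holds it physically, but it must stay shut until the key is home.
- lid_hinge (a point): point on the hinge axis, above the middle of the lid's back edge, at (80, 45, 136) mm in the centrifuge frame. The axis runs along the centrifuge's y.
- lid_bar (a point): middle of the orange round handle bar at the lid's front, 250 mm from the hinge axis and level with it when shut (136 mm above the bench). Bar 12 mm thick, along the centrifuge's y, 108 mm free between its two arms; centre 50 mm out from lid edge and body front (44 mm clear gap), nothing under it. It turns between the fingers as the lid swings.
- key: flat release key, 60 g. Origin on its flange's underside; z up, x along the blade's width, y through its thickness; alike either way round. Steel blade 34 wide, 5 thick, 30 mm down from the origin (last 6 mm 26 x 4). Red flange 50 x 18 x 4 mm above the origin, on it a red flat grip 40 wide (x), 12 thick (y), from 4 to 44 mm up. Home: flange on the deck, origin at the slot's mouth.
- key_stand: blue block, fixed, 75 x 55 mm, 50 mm high, origin at its underside; the key starts upright in its loose slot (40 x 10 mm, 40 mm deep), flange on the block's top, key x along the stand's x within a few degrees.
- tube_rack: white rack of coloured tubes, 75 x 100 mm, 57 mm tall; bystander, origin at the centre of its underside.
- bucket_a: spare aluminium rotor bucket with clear cap, 50 mm across, 103 mm tall; bystander, origin at the centre of its underside.
- bucket_b: second spare rotor bucket, as bucket_a; bystander, origin at the centre of its underside.
- bottle: amber bottle, 64 mm across, 140 mm tall; bystander, origin at the centre of its underside.
There are look-alikes about, which are no part of the job. Of the things that look like the key, the smallest one is meant.

How it is judged:
By the outcome, as a careful person would: the job done as asked, in the order asked, and still so for the second after the job is handed in, while the arm keeps its last pose, push and grip.
It also fails if it takes over 72 s, if anything falls off the work surface, if the arm or the gripper's body presses on something with over 40 N, if the wrist force passes 120 N, or if a joint passes its speed limit or range.

## Working session

There is one attempt and no reset: what is moved stays moved. The work goes in short steps, Python scripts to look and compute and a tool call to move; the robot and the scene stay as the last step left them, time stands still between calls to the robot, and variables do not carry over. Pictures are saved under pics/ and viewed, at most 10 in all, crops included, and the job is handed in when it is done.

Besides the shell and the picture viewer there is one more tool, called after ">>>" by a JSON object that holds its "method" and its "body", one argument or row to a line. arm_command: Moves the arm, as the interface text tells. Its arguments: {"type":"object","properties":{"series":{"type":"array","items":{"type":"number"}},"force":{"type":"number"}},"required":["series"]}

```bash
mkdir -p pics
cat > h.py <<'E'
import numpy as np, cv2
from scipy.spatial.transform import Rotation as R
from plant import telemetry, vision, ctrl
def cam(n,save=None):
    c=vision.read_camera(n)
    if save: cv2.imwrite('pics/'+save,c['color'])
    return c
def ray(c,u,v):
    M=cv2.Rodrigues(np.array(c['rvec'],float))[0]; t=np.array(c['tvec'],float).ravel()
    return -M.T@t, M.T@np.linalg.inv(c['K'])@np.array([u,v,1.])
def onz(c,u,v,z):
    o,d=ray(c,u,v); return o+d*(z-o[2])/d[2]
def proj(c,P):
    return cv2.projectPoints(np.array(P,float).reshape(-1,3),np.array(c['rvec'],float),np.array(c['tvec'],float),np.array(c['K'],float),None)[0].reshape(-1,2)
E
python3 - <<'E'
from h import *
a=cam('scene','s0.png');b=cam('top','t0.png')
for c in(a,b): print(c['K'].round(0).tolist(),ray(c,280,210))
s=telemetry.get_state();print(s['time'],s['eef_pos'],s['tcp_rot'],s['opening'],ctrl.grip_point_offset)
E
```

```text
[[433.0, 0.0, 287.0], [0.0, 433.0, 213.0], [0.0, 0.0, 1.0]] (array([ 1.12670768, -0.54465487,  0.76440776]), array([-0.58469991,  0.536518  , -0.60876179]))
[[427.0, 0.0, 282.0], [0.0, 427.0, 209.0], [0.0, 0.0, 1.0]] (array([0.32784466, 0.04195568, 1.13790614]), array([ 0.20601398,  0.00878643, -0.97852771]))
0.1 [0.28028855 0.6133995  0.2300625 ] [ 2.12742582e-01  9.77107692e-01 -1.00346141e-03 -3.81849883e-04] 1.0000003203598822 0.0187
```

View pics/s0.png

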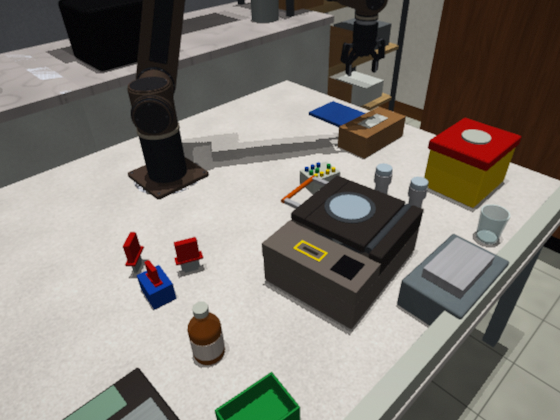

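View pics/t0.png

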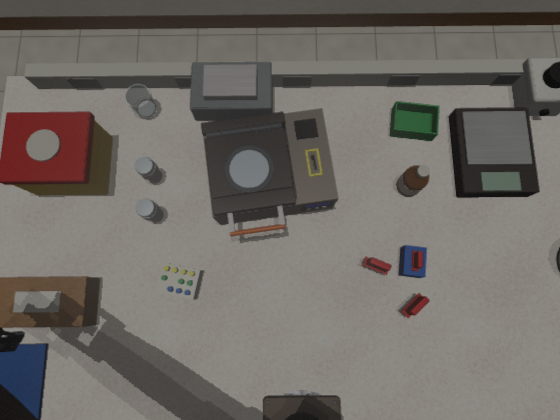

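Both views show the same layout. Red key candidates in the top view: (377,265) loose on the bench, (415,260) in the blue stand, and (415,305) loose on the bench. In the scene view they are at (188,250), (153,272) and (133,250). The stand one looks smallest and is the one described, so I'll check it in a crop. The slot frame is at top (314,162) and scene (311,250), and the orange bar at top (258,230).

```bash
cat >> h.py <<'E'
def masks(c):
    h=cv2.cvtColor(c['color'],cv2.COLOR_BGR2HSV);H,S,V=h[...,0],h[...,1],h[...,2]
    return dict(yellow=((H>22)&(H<33)&(S>150)&(V>120)),red=(((H<4)|(H>174))&(S>150)&(V>60)),blue=((H>105)&(H<130)&(S>150)&(V>50)),orange=((H>4)&(H<13)&(S>170)&(V>110)))
def blobs(m,lo=15):
    n,l,st,ce=cv2.connectedComponentsWithStats(m.astype(np.uint8),connectivity=8)
    for i in range(1,n):
        if st[i,4]>=lo: yield ce[i],st[i],np.argwhere(l==i)[:,::-1].astype(np.float32)
def tri(c1,p1,c2,p2):
    (o1,d1),(o2,d2)=ray(c1,*p1),ray(c2,*p2)
    s=np.linalg.lstsq(np.c_[d1,-d2],o2-o1,rcond=None)[0]
    a,b=o1+d1*s[0],o2+d2*s[1]; return (a+b)/2,np.linalg.norm(a-b)
E
python3 - <<'E'
from h import *
a=cam('scene');b=cam('top')
for n,c in(('s',a),('t',b)):
    for k,m in masks(c).items():
        for ce,st,p in blobs(m):
            r=cv2.minAreaRect(p); print(n,k,ce.round(1),st[4],np.round(r[0],1),np.round(r[1],1),round(r[2],1))
im=np.hstack([cv2.resize(a['color'][215:315,105:225],(396,330),interpolation=cv2.INTER_CUBIC),cv2.resize(b['color'][235:325,350:450],(367,330),interpolation=cv2.INTER_CUBIC)])
cv2.imwrite('pics/crop.png',im)
E
```

```text
s yellow [309.9 250.3] 205 [309.9 250.2] [33.1 12.1] 26.6
s red [474.2 143.5] 2458 [473.8 142.8] [84.7 44. ] 18.4
s red [131.  250.3] 280 [132.9 248.9] [32.2 18.6] 81.0
s red [186.8 250.8] 526 [186.4 250.4] [22.5 27.1] 74.7
s red [152.2 273.5] 207 [151.2 273.1] [27.3 10.3] 65.2
s blue [335.6 113.4] 707 [335.8 113.7] [50.6 21.1] 20.6
s blue [156.8 288.9] 821 [156.3 286.1] [38.  29.1] 63.4
s orange [298.4 187.8] 121 [298.1 188.2] [ 3.7 38.6] 51.7
t red [ 44.2 147.4] 4823 [ 44.5 147.5] [69. 89.] 90.0
t red [419.6 259.3] 56 [419.5 259. ] [14.  3.] 90.0
t red [385.3 265.2] 30 [384.9 264.6] [10.   3.9] 33.7
t red [413.6 299.7] 20 [412.5 300.5] [ 1.7 18.4] 48.4
t red [419.3 305.3] 116 [419.3 305.2] [ 4.9 19.8] 45.0
t red [405.4 313. ] 20 [405.8 312.8] [7.8 2.8] 45.0
t blue [  2.6 356.5] 26 [  3.  356.5] [7. 6.] 90.0
t blue [ 15.1 356.3] 15 [ 15.5 356. ] [5. 4.] 0.0
t blue [  6.7 374. ] 214 [  7.5 375. ] [30. 15.] 90.0
t blue [ 17.6 383.3] 21 [ 17.4 383.2] [5.4 9.8] 26.6
t blue [ 19.  394.6] 31 [ 19.4 395.2] [13.1  5.1] 54.5
```

View pics/crop.png

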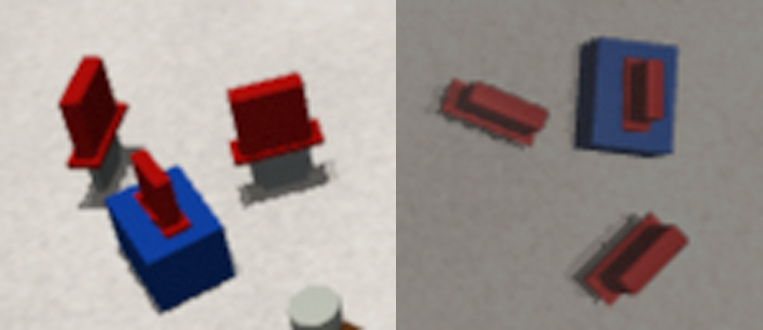

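The crop shows that the key in the blue stand (top ~(419,259), scene ~(152,273)) is clearly smaller than the two free-standing ones, so that is my pick. Next I'll measure the key, slot and bar.

Run:
```python
from h import *
a=cam('scene');b=cam('top')
def rectpts(c,m,z,x0,x1,y0,y1):
    mm=np.zeros_like(m);mm[y0:y1,x0:x1]=m[y0:y1,x0:x1]
    B=max(blobs(mm,5),key=lambda t:t[1][4]); p=B[2]
    w=np.array([onz(c,u,v,z)[:2] for u,v in p]); r=cv2.minAreaRect((w*1000).astype(np.float32))
    return B[0],len(p),np.round(r[0],1),np.round(r[1],1),round(r[2],1)
h=cv2.cvtColor(b['color'],cv2.COLOR_BGR2HSV);H,S,V=[h[...,i].astype(int) for i in range(3)]
red=((H<8)|(H>170))&(S>110)
for t in(90,110,130,150): print('grip top',t,rectpts(b,red&(V>t),.094,400,430,240,285))
blue=(H>105)&(H<130)&(S>90)
for t in(50,80,100): print('block',t,rectpts(b,((blue&(V>t))|red),.050,398,432,240,285))
yel=(H>18)&(H<36)&(S>90)&(V>70)
print('slot t',rectpts(b,yel,.125,295,335,140,185))
print('slot s',rectpts(a,masks(a)['yellow'],.125,280,340,230,270))
org=(H>3)&(H<18)&(S>110)&(V>70)
print('bar t',rectpts(b,org,.142,220,295,215,245))
print('bar s',rectpts(a,masks(a)['orange'],.142,270,325,170,215))
```

```text
grip top 90 (array([420.125     , 258.95833333]), 72, array([ 424.2, -288.8]), array([ 9.7, 36.7]), 85.7)
grip top 110 (array([420., 259.]), 45, array([ 423.1, -288.7]), array([ 4.9, 34.4]), 85.8)Traceback (most recent call last):
  File "<stdin>", line 10, in <module>
  File "<stdin>", line 5, in rectpts
ValueError: max() iterable argument is empty
```

Run:
```python
from h import *
a=cam('scene');b=cam('top')
def rectpts(c,m,z,x0,x1,y0,y1):
    mm=np.zeros_like(m);mm[y0:y1,x0:x1]=m[y0:y1,x0:x1]
    bs=list(blobs(mm,5))
    if not bs: return None
    B=max(bs,key=lambda t:t[1][4]); p=B[2]
    w=np.array([onz(c,u,v,z)[:2] for u,v in p]); r=cv2.minAreaRect((w*1000).astype(np.float32))
    return B[0].round(1),len(p),np.round(r[0],1),np.round(r[1],1),round(r[2],1)
h=cv2.cvtColor(b['color'],cv2.COLOR_BGR2HSV);H,S,V=[h[...,i].astype(int) for i in range(3)]
red=((H<8)|(H>170))&(S>110)
blue=(H>105)&(H<130)&(S>90)
for t in(50,80,100): print('block',t,rectpts(b,((blue&(V>t))|red),.050,398,432,240,285))
yel=(H>18)&(H<36)&(S>90)&(V>70)
print('slot t',rectpts(b,yel,.125,295,335,140,185))
print('slot s',rectpts(a,masks(a)['yellow'],.125,280,340,230,270))
org=(H>3)&(H<18)&(S>110)&(V>70)
print('bar t',rectpts(b,org,.142,220,295,215,245))
print('bar s',rectpts(a,masks(a)['orange'],.142,270,325,170,215))
print('key s', rectpts(a,masks(a)['red'],.094,140,170,255,300))
for hh in [(170,160,16)]: pass
# other things heights for clearance: bottle/bucket
for n,u,v,z in [('bottle',423,171,.14),('rack',190,268,.05),('bktA',148,207,.103),('bktB',146,167,.103),('redL',377,262,.12),('redB',418,304,.12)]: print(n,onz(b,u,v,z).round(3))
```

```text
block 50 (array([413.9, 261.3]), 598, array([ 421.7, -287.2]), array([55.2, 76.4]), 82.4)
block 80 (array([414.5, 260.8]), 550, array([ 423.3, -288.5]), array([53., 73.]), 82.5)
block 100 (array([414.6, 260.6]), 484, array([ 423.7, -289.2]), array([51.6, 72. ]), 82.6)
slot t (array([313.5, 161.9]), 183, array([662.6, -32.6]), array([70.4, 34.1]), 8.0)
slot s (array([309.9, 250.3]), 205, array([661.4, -34.3]), array([70.7, 35.4]), 7.5)
bar t (array([257.2, 229.7]), 216, array([490.6, 105.3]), array([  9.8, 129. ]), 7.8)
bar s (array([298.4, 187.8]), 121, array([495.4, 102.2]), array([ 12. , 128.9]), 8.9)
key s (array([152.2, 273.6]), 207, array([ 445.5, -301.9]), array([21.1, 85.4]), 75.3)
bottle [ 0.632 -0.297  0.14 ]
rack [0.409 0.281 0.05 ]
bktA [0.556 0.379 0.103]
bktB [0.66  0.39  0.103]
redL [ 0.414 -0.178  0.12 ]
redB [ 0.317 -0.268  0.12 ]
```

```bash
cat >> h.py <<'E'
def go(*tg):
    "tg: (x,y,z[m], world yaw of tool y[deg]), tool down; prints shift cm and turn deg in tool axes"
    s=telemetry.get_state(); p=np.array(s['eef_pos']); q=R.from_quat(s['tcp_rot'])
    print('t',round(s['time'],2),'tcp',p.round(4),'yaw',round(np.degrees(np.arctan2(*q.as_matrix()[1::-1,1])),1) ,'F',np.round(s['contact_force'],1),'open',round(s['opening'],3),'ff',np.round(s['finger_force'],1))
    for x,y,z,w in tg:
        w=np.radians(w); Y=np.array([-0,0,0.])+[np.cos(w),np.sin(w),0]; Z=np.array([0,0,-1.]); T=R.from_matrix(np.c_[np.cross(Y,Z),Y,Z])
        print('cm',(q.inv().apply(np.array([x,y,z])-p)*100).round(2),'deg',np.degrees((q.inv()*T).as_rotvec()).round(1))
E
python3 -c "
from h import *
go((.50,.25,.25,10),(.52,-.1,.25,-60),(.4235,-.2885,.2,-94),(.4235,-.2885,.12,-94))"
```

```text
t 0.4 tcp [0.2806 0.6138 0.2311] yaw 65.4 F [ 0.2 -0.8  0.5] open 1.0 ff 0.0
cm [-35.08 -23.96  -1.88] deg [-0.   0.  55.4]
cm [-51.46 -54.96  -1.87] deg [ -0.    0.  125.4]
cm [-50.52 -76.12   3.14] deg [ -0.    0.  159.4]
cm [-50.52 -76.11  11.14] deg [ -0.    0.  159.4]
```

>>> {"method": "arm_command", "body": {
  "series": [-35,-24,-2,0,0,55,0.2,-35,-24,-2,0,0,55,0.2,-35,-24,-2,0,0,55,0.2,-35,-24,-2,0,0,55,0.2,-35,-24,-2,0,0,55,0.2,-35,-24,-2,0,0,55,0.2,-35,-24,-2,0,0,55,0.2,-35,-24,-2,0,0,55,0.2,-35,-24,-2,0,0,55,0.2,-35,-24,-2,0,0,55,0.2],
  "force": 40
}}

```text
time: 1.23
eef_pos: [0.4956, 0.2553, 0.2514]
tcp_rot: [0.64, 0.768, 0.0, 0.0]
contact_force: [0.7, 0.5, 0.3]
opening: 0.799
finger_force: 0.0
```

```bash
python3 -c "
from h import *
go((.52,-.1,.25,-60),(.4235,-.2885,.2,-94))"
```

```text
t 1.23 tcp [0.4956 0.2553 0.2514] yaw 10.4 F [0.7 0.5 0.3] open 0.799 ff 0.0
cm [-35.38  -4.03   0.14] deg [ 0.  -0.  70.4]
cm [-52.18 -16.94   5.12] deg [ 0.000e+00 -1.000e-01  1.044e+02]
```

>>> {"method": "arm_command", "body": {
  "series": [-35,-4,0,0,0,70,0.2,-35,-4,0,0,0,70,0.2,-35,-4,0,0,0,70,0.2,-35,-4,0,0,0,70,0.2,-35,-4,0,0,0,70,0.2,-35,-4,0,0,0,70,0.2,-35,-4,0,0,0,70,0.2,-35,-4,0,0,0,70,0.2,-35,-4,0,0,0,70,0.2,-35,-4,0,0,0,70,0.2]
}}

```text
time: 2.07
eef_pos: [0.5191, -0.0986, 0.2512]
tcp_rot: [0.966, 0.257, 0.0, 0.001]
contact_force: [0.2, 0.9, 0.5]
opening: 0.8
finger_force: 0.0
```

```bash
python3 -c "
from h import *
go((.4235,-.2885,.14,-94))"
```

```text
t 2.07 tcp [ 0.5191 -0.0986  0.2512] yaw -60.2 F [0.2 0.9 0.5] open 0.8 ff 0.0
cm [-17.73  11.71  11.15] deg [ 0.1 -0.  33.8]
```

>>> {"method": "arm_command", "body": {
  "series": [-17.7,11.7,5,0,0,33.8,0.45,-17.7,11.7,5,0,0,33.8,0.45,-17.7,11.7,5,0,0,33.8,0.45,-17.7,11.7,5,0,0,33.8,0.45,-17.7,11.7,5,0,0,33.8,0.45,-17.7,11.7,5,0,0,33.8,0.45,-17.7,11.7,11,0,0,33.8,0.45,-17.7,11.7,11,0,0,33.8,0.45,-17.7,11.7,11,0,0,33.8,0.45,-17.7,11.7,11,0,0,33.8,0.45]
}}

```text
time: 2.9
eef_pos: [0.4253, -0.2842, 0.1403]
tcp_rot: [1.0, -0.029, -0.001, -0.001]
contact_force: [0.2, 0.1, 0.8]
opening: 0.555
finger_force: 0.0
```

Run:
```python
from h import *
a=cam('scene');b=cam('top')
im=np.hstack([cv2.resize(a['color'][195:315,90:234],(396,330),interpolation=cv2.INTER_CUBIC),cv2.resize(b['color'][200:320,350:484],(368,330),interpolation=cv2.INTER_CUBIC)])
cv2.imwrite('pics/c2.png',im)
go((.4235,-.2885,.0615,-94))
```

```text
t 3.0 tcp [ 0.4268 -0.2854  0.1429] yaw -93.3 F [ 0.7 -0.5  0.4] open 0.551 ff 0.0
cm [-0.33  0.31  8.14] deg [ 0.1 -0.1  0.7]
```

View pics/c2.png

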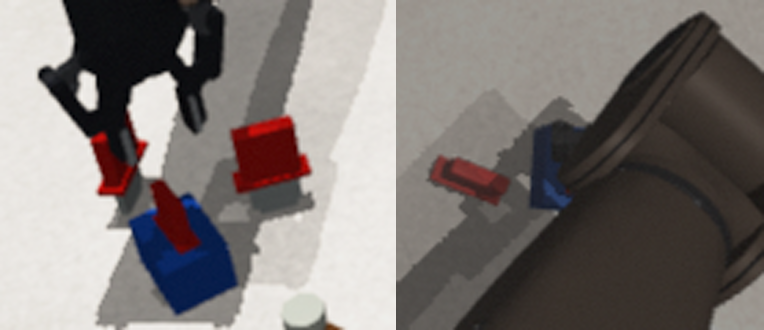

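The crop shows the open gripper above the key in the stand (scene crop (170,215)), with the key between the fingers. I'll go down slowly.

>>> {"method": "arm_command", "body": {
  "series": [0,0,2,0,0,0.3,0.45,0,0,4,0,0,0.3,0.45,0,0,4,0,0,0.3,0.45,0,0,4,0,0,0.3,0.45]
}}

```text
time: 3.33
eef_pos: [0.4261, -0.2848, 0.1019]
tcp_rot: [1.0, -0.032, 0.0, 0.0]
contact_force: [-0.7, -0.3, 0.4]
opening: 0.547
finger_force: 0.0
```

Run:
```python
from h import *
go((.4235,-.2885,.0615,-94));go((.4235,-.2885,.0615,-94))
```

```text
t 3.33 tcp [ 0.4261 -0.2848  0.1019] yaw -93.6 F [-0.7 -0.3  0.4] open 0.547 ff 0.0
cm [-0.24  0.38  4.04] deg [ 0.  -0.   0.4]
t 3.33 tcp [ 0.4261 -0.2848  0.1019] yaw -93.6 F [-0.7 -0.3  0.4] open 0.547 ff 0.0
cm [-0.24  0.38  4.04] deg [ 0.  -0.   0.4]
```

>>> {"method": "arm_command", "body": {
  "series": [-0.2,0.35,1,0,0,0.4,0.45,-0.2,0.35,2.5,0,0,0.4,0.45,-0.2,0.35,4,0,0,0.4,0.45,-0.2,0.35,4,0,0,0.4,0.45,-0.2,0.35,4,0,0,0.4,0.7,-0.2,0.35,4,0,0,0.4,1,-0.2,0.35,4,0,0,0.4,1,-0.2,0.35,4,0,0,0.4,1,-0.2,0.35,4,0,0,0.4,1,-0.2,0.35,4,0,0,0.4,1],
  "force": 40
}}

```text
time: 4.17
eef_pos: [0.4243, -0.29, 0.0625]
tcp_rot: [0.999, -0.035, 0.001, 0.002]
contact_force: [-0.5, -4.2, 2.4]
opening: 0.135
finger_force: 41.7
```

Run:
```python
from h import *
go((.4235,-.2885,.2,-94))
```

```text
t 4.17 tcp [ 0.4243 -0.29    0.0625] yaw -94.1 F [-0.5 -4.2  2.4] open 0.135 ff 41.7
cm [ -0.05  -0.09 -13.75] deg [ 0.2 -0.2 -0.1]
```

>>> {"method": "arm_command", "body": {
  "series": [0,0,-1,0,0,0,1,0,0,-2,0,0,0,1,0,0,-3.5,0,0,0,1,0,0,-5.5,0,0,0,1,0,0,-8,0,0,0,1,0,0,-11,0,0,0,1,0,0,-14,0,0,0,1,0,0,-16,0,0,0,1,0,0,-16,0,0,0,1,0,0,-16,0,0,0,1]
}}

```text
time: 5.0
eef_pos: [0.4236, -0.2878, 0.2216]
tcp_rot: [0.999, -0.035, 0.001, -0.0]
contact_force: [-0.0, -0.9, -1.4]
opening: 0.132
finger_force: 41.3
```

Run:
```python
from h import *
go((.662,-.0335,.22,-82.2))
```

```text
t 5.0 tcp [ 0.4236 -0.2878  0.2216] yaw -94.1 F [-0.  -0.9 -1.4] open 0.132 ff 41.3
cm [ 21.98 -27.05   0.19] deg [ -0.   -0.1 -11.9]
```

>>> {"method": "arm_command", "body": {
  "series": [2,-2.5,0,0,0,-1,1,4.5,-5.5,0,0,0,-2.5,1,7,-8.6,0,0,0,-4,1,9.5,-11.7,0,0,0,-5.5,1,12,-14.8,0,0,0,-7,1,15,-18.5,0,0,0,-8.5,1,18,-22.2,0,0,0,-10,1,20.5,-25.2,0,0,0,-11.5,1,22,-27,0,0,0,-12,1,22,-27,0,0,0,-12,1]
}}

```text
time: 5.83
eef_pos: [0.6631, -0.0291, 0.2168]
tcp_rot: [0.997, 0.072, -0.002, -0.002]
contact_force: [-1.5, -0.5, -0.1]
opening: 0.133
finger_force: 41.3
```

>>> {"method": "arm_command", "body": {
  "series": [0,0,0,0,0,0,1,0,0,1,0,0,0,1,0,0,2,0,0,0,1,0,0,2,0,0,0,1,0,0,2,0,0,0,1]
}}

```text
time: 6.25
eef_pos: [0.6603, -0.0354, 0.1987]
tcp_rot: [0.998, 0.068, -0.002, -0.001]
contact_force: [0.1, 0.3, -0.1]
opening: 0.138
finger_force: 41.3
```

Run:
```python
from h import *
a=cam('scene');b=cam('top')
im=np.hstack([cv2.resize(a['color'][180:290,250:382],(396,330),interpolation=cv2.INTER_CUBIC),cv2.resize(b['color'][110:220,260:383],(368,330),interpolation=cv2.INTER_CUBIC)])
cv2.imwrite('pics/c3.png',im)
go((.662,-.0335,.17,-82.2))
s=telemetry.get_state();p=np.array(s['eef_pos'])
red=masks(a)['red'].copy();red[:,400:]=0
for ce,st,pp in blobs(red): print(ce,st)
# expected pixels of key origin if held: at z=p-.012
q=R.from_quat(s['tcp_rot'])
for dz in(.0115,.0415): print(proj(a,[p+q.apply([dx,0,dz]) for dx in(-.025,0,.025)]).round(1).tolist())
print('slot',proj(a,[[.662,-.0335,.125]]))
```

```text
t 6.35 tcp [ 0.6616 -0.0354  0.2009] yaw -82.1 F [ 0.1  0.1 -1.2] open 0.135 ff 41.3
cm [ 0.07 -0.18  3.09] deg [-0.   0.   0.1]
[313.13793103 224.15763547] [298 212  24  23 203]
[132.04411765 249.36029412] [123 233  20  33 408]
[186.79270633 250.93474088] [174 238  29  27 521]
[[300.2, 222.9], [309.9, 227.5], [319.9, 232.2]]
[[300.1, 233.8], [309.7, 238.4], [319.4, 243.2]]
slot [[310.1096396  250.04448575]]
```

View pics/c3.png

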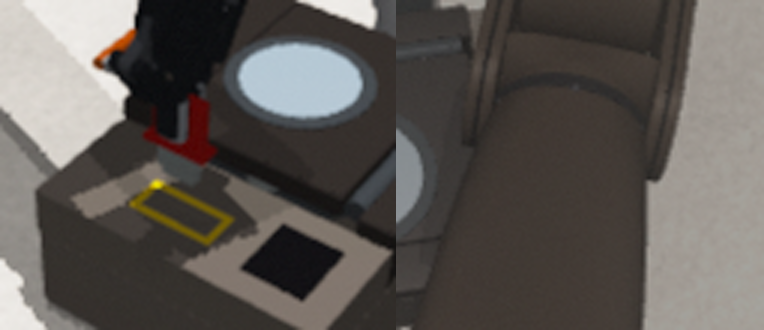

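The scene crop shows the key upright over the yellow-framed slot: flange ends at (298,225) and (322,233), blade tip near (310,240), within about 2 mm of prediction. I'll go down to just above the mouth, then in.

>>> {"method": "arm_command", "body": {
  "series": [0,-0.1,1,0,0,0,1,0,-0.15,2,0,0,0,1,0,-0.15,2.8,0,0,0,1,0,-0.15,2.8,0,0,0,1,0,-0.15,2.8,0,0,0,1,0,-0.15,2.8,0,0,0,1]
}}

```text
time: 6.85
eef_pos: [0.6618, -0.033, 0.1728]
tcp_rot: [0.998, 0.069, -0.0, -0.0]
contact_force: [-0.1, -0.5, -0.3]
opening: 0.134
finger_force: 41.3
```

Run:
```python
from h import *
a=cam('scene')
im=cv2.resize(a['color'][205:280,260:360],(800,600),interpolation=cv2.INTER_CUBIC)
cv2.imwrite('pics/c4.png',im)
go((.662,-.0335,.137,-82.2))
```

```text
t 6.9 tcp [ 0.6621 -0.033   0.1733] yaw -82.1 F [ 0.5 -0.2 -0.6] open 0.132 ff 41.3
cm [-0.02  0.04  3.63] deg [ 0.  -0.   0.1]
```

View pics/c4.png

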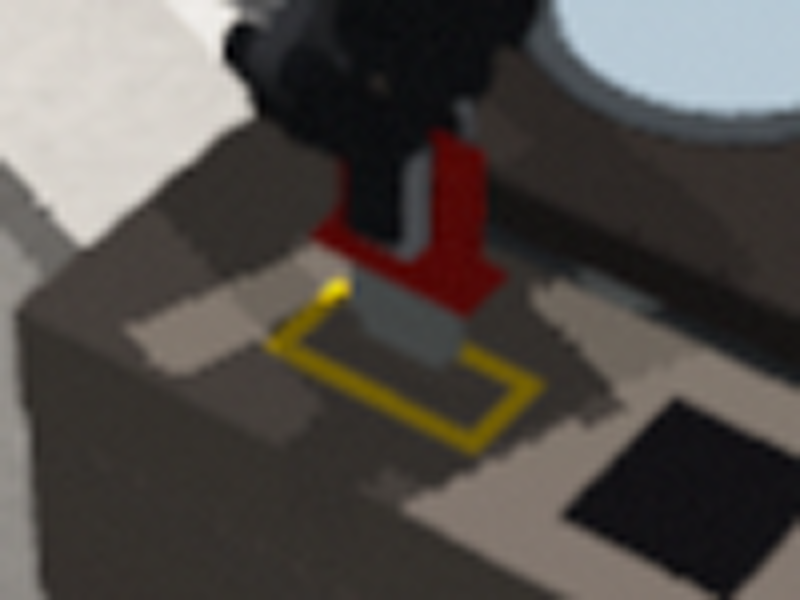

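The crop shows the blade tip at crop ~(405,345), about 7 mm up, so it drops to ~(405,366). The frame centre is ~(408,368), so it is aligned. I'll insert gently.

>>> {"method": "arm_command", "body": {
  "series": [0,0,0.5,0,0,0,1,0,0,1,0,0,0,1,0,0,1.5,0,0,0,1,0,0,1.5,0,0,0,1]
}}

```text
time: 7.23
eef_pos: [0.6616, -0.0336, 0.1568]
tcp_rot: [0.998, 0.069, -0.0, 0.001]
contact_force: [-0.2, -2.1, -1.7]
opening: 0.129
finger_force: 41.3
```

>>> {"method": "arm_command", "body": {
  "series": [0,0,0.5,0,0,0,1,0,0,1,0,0,0,1,0,0,1.5,0,0,0,1,0,0,1.8,0,0,0,1,0,0,1.8,0,0,0,1]
}}

```text
time: 7.65
eef_pos: [0.6617, -0.0337, 0.1389]
tcp_rot: [0.998, 0.069, -0.0, 0.001]
contact_force: [2.4, -3.4, -2.2]
opening: 0.13
finger_force: 41.0
```

>>> {"method": "arm_command", "body": {
  "series": [0,0,0.2,0,0,0,1,0,0,0.35,0,0,0,1,0,0,0.5,0,0,0,1,0,0,0.5,0,0,0,1]
}}

```text
time: 7.98
eef_pos: [0.662, -0.0337, 0.1374]
tcp_rot: [0.998, 0.069, 0.0, 0.001]
contact_force: [-3.2, -4.4, 7.5]
opening: 0.136
finger_force: 42.5
```

>>> {"method": "arm_command", "body": {
  "series": [0,0,0.3,0,0,0,1,0,0,0.3,0,0,0,1]
}}

```text
time: 8.15
eef_pos: [0.6621, -0.0337, 0.1373]
tcp_rot: [0.998, 0.069, -0.0, 0.001]
contact_force: [-8.7, -3.7, 16.6]
opening: 0.134
finger_force: 43.9
```

>>> {"method": "arm_command", "body": {
  "series": [0,0,-0.3,0,0,0,0.6,0,0,-0.3,0,0,0,0.6,0,0,-0.3,0,0,0,0.6,0,0,-0.3,0,0,0,0.6,0,0,-0.3,0,0,0,0.6,0,0,-0.3,0,0,0,0.6]
}}

```text
time: 8.65
eef_pos: [0.6614, -0.0326, 0.1341]
tcp_rot: [0.998, 0.069, -0.001, -0.0]
contact_force: [-0.1, 0.2, 0.4]
opening: 0.404
finger_force: 0.0
```

>>> {"method": "arm_command", "body": {
  "series": [0,0,-1,0,0,0,0.6,0,0,-3,0,0,0,0.6,0,0,-6,0,0,0,0.6,0,0,-9,0,0,0,0.6,0,0,-12,0,0,0,0.6,0,0,-12,0,0,0,0.6]
}}

```text
time: 9.15
eef_pos: [0.6652, -0.0336, 0.2648]
tcp_rot: [0.998, 0.069, 0.007, 0.002]
contact_force: [-0.1, -0.0, 1.8]
opening: 0.401
finger_force: 0.0
```

Run:
```python
from h import *
a=cam('scene')
im=cv2.resize(a['color'][205:280,260:360],(800,600),interpolation=cv2.INTER_CUBIC)
cv2.imwrite('pics/c5.png',im)
go((.4917,.1046,.25,7.8),(.4917,.1046,.25,-20))
```

```text
t 9.2 tcp [ 0.6642 -0.0334  0.2614] yaw -82.1 F [ 0.7  0.1 -0.7] open 0.399 ff 0.0
cm [-15.19 -16.05   0.94] deg [  0.6  -0.3 -89.9]
cm [-15.19 -16.05   0.94] deg [  0.5  -0.4 -62.1]
```

View pics/c5.png

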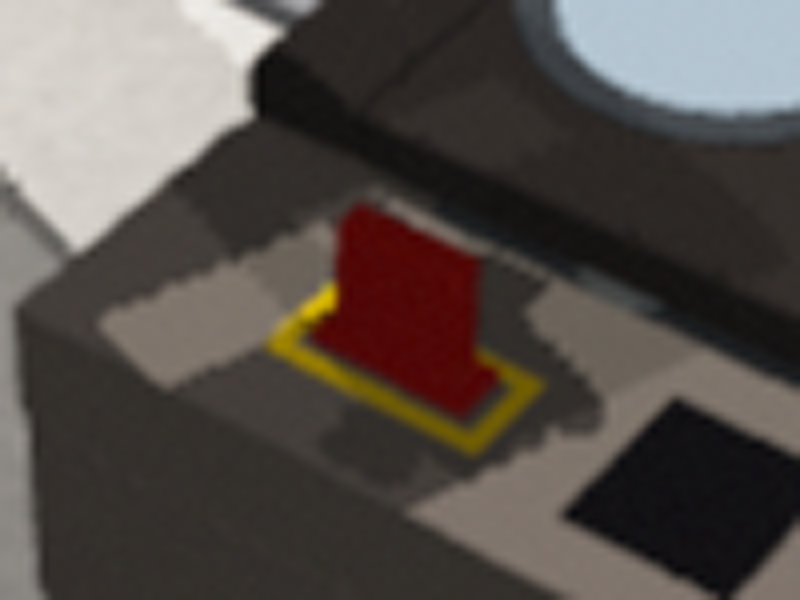

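The crop shows the key home: flange down on the deck, centred in the yellow frame (crop ~(405,360)). Next is the bar.

>>> {"method": "arm_command", "body": {
  "series": [-15.2,-16,0.5,0.5,-0.3,-90,0.5,-15.2,-16,0.5,0.5,-0.3,-90,0.5,-15.2,-16,0.5,0.5,-0.3,-90,0.5,-15.2,-16,0.5,0.5,-0.3,-90,0.5,-15.2,-16,0.5,0.5,-0.3,-90,0.5,-15.2,-16,0.5,0.5,-0.3,-90,0.5,-15.2,-16,0.5,0.5,-0.3,-90,0.5,-15.2,-16,0.5,0.5,-0.3,-90,0.5,-15.2,-16,0.5,0.5,-0.3,-90,0.5,-15.2,-16,0.5,0.5,-0.3,-90,0.5]
}}

```text
time: 10.03
eef_pos: [0.4883, 0.1047, 0.2489]
tcp_rot: [0.766, 0.642, -0.003, -0.004]
contact_force: [-0.2, 0.0, -0.4]
opening: 0.504
finger_force: 0.0
```

Run:
```python
from h import *
go((.4917,.1046,.18,7.8),(.4917,.1046,.117,7.8))
```

```text
t 10.03 tcp [0.4883 0.1047 0.2489] yaw -10.1 F [-0.2  0.  -0.4] open 0.504 ff 0.0
cm [0.05 0.4  6.89] deg [ -0.5  -0.1 -17.9]
cm [ 0.04  0.46 13.19] deg [ -0.5  -0.1 -17.9]
```

>>> {"method": "arm_command", "body": {
  "series": [0,0.3,0,-0.5,0,-7,0.5,0,0.3,0,-0.5,0,-14,0.5,0,0.3,2,-0.5,0,-18,0.5,0,0.3,5,-0.5,0,-18,0.5,0,0.3,6.5,-0.5,0,-18,0.5,0,0.3,6.5,-0.5,0,-18,0.5,0,0.3,6.5,-0.5,0,-18,0.5]
}}

```text
time: 10.62
eef_pos: [0.4905, 0.104, 0.1835]
tcp_rot: [0.659, 0.752, -0.0, -0.001]
contact_force: [-0.0, 0.1, 0.4]
opening: 0.5
finger_force: 0.0
```

Run:
```python
from h import *
go((.4917,.1046,.117,7.8))
a=cam('scene')
im=cv2.resize(a['color'][140:230,240:360],(800,600),interpolation=cv2.INTER_CUBIC)
cv2.imwrite('pics/c6.png',im)
go((.4917,.1046,.117,7.8))
```

```text
t 10.62 tcp [0.4905 0.104  0.1835] yaw 7.5 F [-0.   0.1  0.4] open 0.5 ff 0.0
cm [0.03 0.14 6.65] deg [-0.1 -0.1 -0.3]
t 10.67 tcp [0.4917 0.1041 0.1851] yaw 7.5 F [1.3 0.6 1. ] open 0.5 ff 0.0
cm [0.04 0.   6.81] deg [ 0.1 -0.1 -0.3]
```

View pics/c6.png

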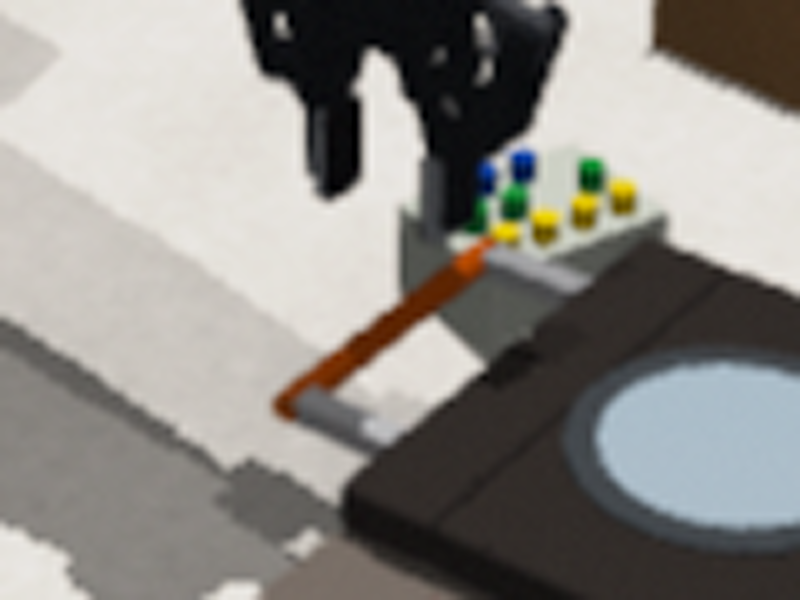

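The crop shows the open fingers above the orange bar (bar from crop (285,405) to (490,250)), straddling its middle, with the rack behind and clear. I'll lower and grip.

>>> {"method": "arm_command", "body": {
  "series": [0,0,2,0,0,0,0.5,0,0,4,0,0,0,0.5,0,0,6,0,0,0,0.5,0,0,6.7,0,0,0,0.5,0,0,6.7,0,0,0,0.5]
}}

```text
time: 11.08
eef_pos: [0.4912, 0.1041, 0.1172]
tcp_rot: [0.659, 0.752, 0.0, -0.001]
contact_force: [0.4, 0.8, -0.9]
opening: 0.502
finger_force: 0.0
```

>>> {"method": "arm_command", "body": {
  "series": [0,0,0,0,0,0,0.75,0,0,0,0,0,0,1,0,0,0,0,0,0,1,0,0,0,0,0,0,1,0,0,0,0,0,0,1,0,0,0,0,0,0,1],
  "force": 40
}}

```text
time: 11.58
eef_pos: [0.4925, 0.1041, 0.1195]
tcp_rot: [0.659, 0.752, 0.002, 0.001]
contact_force: [-2.9, -0.2, 5.9]
opening: 0.122
finger_force: 39.2
```

Run:
```python
from h import *
go()
s=telemetry.get_state(); p=np.array(s['eef_pos']); q=R.from_quat(s['tcp_rot'])
for th in (10,20,30,36.5,43,45,48,36.5):
    t=np.radians(th); L=.25*np.array([1-np.cos(t),0,np.sin(t)]); y=np.radians(7.8)
    d=np.array([L[0]*np.cos(y),L[0]*np.sin(y),L[2]]); print(th,(q.inv().apply(d)*100).round(2))
```

```text
t 11.58 tcp [0.4925 0.1041 0.1195] yaw 7.6 F [-2.9 -0.2  5.9] open 0.122 ff 39.2
10 [ 0.01  0.39 -4.34]
20 [ 0.02  1.54 -8.55]
30 [  0.03   3.39 -12.49]
36.5 [  0.04   4.96 -14.85]
43 [  0.05   6.78 -17.03]
45 [  0.05   7.38 -17.65]
48 [  0.05   8.34 -18.55]
36.5 [  0.04   4.96 -14.85]
```

>>> {"method": "arm_command", "body": {
  "series": [0,0.01,-0.7,0,0,0,1,0,0.06,-1.75,0,0,0,1,0,0.14,-2.6,0,0,0,1,0,0.31,-3.9,0,0,0,1,0,0.55,-5.2,0,0,0,1,0,0.85,-6.5,0,0,0,1,0,1.2,-7.7,0,0,0,1,0,1.45,-8.4,0,0,0,1,0,1.55,-8.55,0,0,0,1,0,1.55,-8.55,0,0,0,1]
}}

```text
time: 12.42
eef_pos: [0.5062, 0.106, 0.2036]
tcp_rot: [0.659, 0.752, 0.0, -0.001]
contact_force: [-2.0, -0.6, -1.2]
opening: 0.121
finger_force: 39.2
```

```bash
cat >> h.py <<'E'
H=np.array([.4917,.1046,.136])+.25*np.array([np.cos(np.radians(7.8)),np.sin(np.radians(7.8)),0])
F=np.array([np.cos(np.radians(7.8)),np.sin(np.radians(7.8)),0])
def lid():
    s=telemetry.get_state();q=R.from_quat(s['tcp_rot']);g=np.array(s['eef_pos'])-q.apply([0,0,.0187])-H
    th=np.degrees(np.arctan2(g[2],-g@F)); print('grip: th',th.round(1),'r',np.hypot(g[2],g@F).round(4))
    for n in('scene','top'):
        c=cam(n);h=cv2.cvtColor(c['color'],cv2.COLOR_BGR2HSV);h0,S,V=[h[...,i].astype(int) for i in range(3)]
        m=(h0>3)&(h0<18)&(S>140)&(V>50); m[:,:200]=0;m[:,330:]=0;m[:110]=0; m[240:]=0
        p=np.vstack([b[2] for b in blobs(m,8)] or [np.zeros((0,2))])
        # each orange pixel: intersect with cylinder of bar: best angle by projecting bar line, solved via ray -> lid plane circle
        out=[]
        for u,v in p:
            o,d=ray(c,u,v); o2=np.array([(o-H)@F,(o-H)[2]]);d2=np.array([d@F,d[2]])
            A,B,C=d2@d2,o2@d2,o2@o2-.0625; D=B*B-A*C
            if D>=0:
                for sg in(-1,1):
                    x=o2+d2*((-B+sg*D**.5)/A)
                    if x[0]<0 and x[1]>-.03: out.append(np.degrees(np.arctan2(x[1],-x[0])))
        print(n,len(p),'th',np.median(out).round(1) if out else None, np.percentile(out,[10,90]).round(1) if out else '')
    go()
    y=F
    for t in (10,20,30,36,37,40,43,46,48):
        t=np.radians(t);P=H+.25*(-np.cos(t)*F+np.array([0,0,np.sin(t)])); print(round(np.degrees(t)),(q.inv().apply(P-H-g)*100).round(2).tolist(),end=' ')
E
python3 -c "
from h import *
lid()"
```

```text
grip: th 20.1 r 0.2508
scene 79 th 44.5 [18.5 69.3]
top 9 th 20.2 [19.8 20.8]
t 12.52 tcp [0.5058 0.106  0.2024] yaw 7.6 F [-2.1 -0.3 -1.5] open 0.121 ff 39.2
10 [0.05, -1.07, 4.29] 20 [0.06, 0.05, 0.08] 30 [0.07, 1.89, -3.87] 36 [0.08, 3.31, -6.07] 37 [0.08, 3.57, -6.42] 40 [0.09, 4.39, -7.45] 43 [0.09, 5.25, -8.43] 46 [0.1, 6.17, -9.36] 48 [0.1, 6.81, -9.96]
```

The lid follows the grip: 20.1° from the gripper and 20.2° from the top camera. I'll continue to about 40°, then just past balance.

>>> {"method": "arm_command", "body": {
  "series": [0,0.4,-1,0,0,0,1,0,0.85,-2,0,0,0,1,0,1.35,-3,0,0,0,1,0,1.9,-3.9,0,0,0,1,0,2.5,-4.9,0,0,0,1,0,3.1,-5.8,0,0,0,1,0,3.6,-6.45,0,0,0,1,0,4.1,-7.1,0,0,0,1,0,4.4,-7.45,0,0,0,1,0,4.4,-7.45,0,0,0,1]
}}

```text
time: 13.35
eef_pos: [0.5494, 0.1121, 0.2828]
tcp_rot: [0.659, 0.752, -0.0, -0.002]
contact_force: [-11.7, 0.6, 10.0]
opening: 0.124
finger_force: 39.3
```

```bash
python3 -c "
from h import *
lid()"
```

```text
grip: th 40.8 r 0.2533
scene 92 th 46.0 [35.2 56.1]
top 25 th 39.6 [38.7 40.5]
t 13.45 tcp [0.5489 0.112  0.2821] yaw 7.6 F [-12.8  -0.3   9.6] open 0.122 ff 39.3
10 [-0.0, -5.42, 12.22] 20 [0.01, -4.3, 8.01] 30 [0.03, -2.47, 4.05] 36 [0.04, -1.05, 1.86] 37 [0.04, -0.79, 1.5] 40 [0.05, 0.02, 0.48] 43 [0.05, 0.89, -0.5] 46 [0.06, 1.8, -1.44] 48 [0.06, 2.44, -2.04]
```

>>> {"method": "arm_command", "body": {
  "series": [0,0,-0.3,0,0,0,1,0,0.2,-0.65,0,0,0,1,0,0.55,-1.05,0,0,0,1,0,0.87,-1.4,0,0,0,1,0,1.15,-1.7,0,0,0,1,0,1.5,-2.05,0,0,0,1,0,1.85,-2.35,0,0,0,1,0,2.1,-2.6,0,0,0,1,0,2.1,-2.6,0,0,0,1]
}}

```text
time: 14.2
eef_pos: [0.5719, 0.1152, 0.3075]
tcp_rot: [0.659, 0.752, 0.002, -0.0]
contact_force: [-6.0, 1.5, 5.2]
opening: 0.12
finger_force: 39.3
```

```bash
python3 -c "
from h import *
lid()"
```

```text
grip: th 48.3 r 0.2545
scene 102 th 46.0 [36.6 54.9]
top 30 th 47.1 [46.3 47.9]
t 14.3 tcp [0.5714 0.1151 0.307 ] yaw 7.6 F [-6.9  1.5  5.8] open 0.119 ff 39.3
10 [-0.03, -7.75, 14.65] 20 [-0.01, -6.61, 10.45] 30 [0.01, -4.75, 6.5] 36 [0.02, -3.32, 4.31] 37 [0.02, -3.06, 3.96] 40 [0.03, -2.24, 2.94] 43 [0.03, -1.37, 1.96] 46 [0.04, -0.45, 1.03] 48 [0.04, 0.19, 0.44]
```

The lid is at about 48° (camera 47.1°, grip 48.3°), roughly 5° past balance. Now I'll bring it back to about 36.5°.

>>> {"method": "arm_command", "body": {
  "series": [0,-0.2,0.1,0,0,0,1,0,-0.55,0.4,0,0,0,1,0,-1,0.85,0,0,0,1,0,-1.45,1.35,0,0,0,1,0,-1.9,1.8,0,0,0,1,0,-2.4,2.35,0,0,0,1,0,-2.85,2.85,0,0,0,1,0,-3.25,3.35,0,0,0,1,0,-3.5,3.65,0,0,0,1,0,-3.5,3.65,0,0,0,1]
}}

```text
time: 15.13
eef_pos: [0.5366, 0.1102, 0.2659]
tcp_rot: [0.659, 0.752, 0.002, -0.0]
contact_force: [2.5, 4.9, -2.0]
opening: 0.12
finger_force: 39.5
```

```bash
python3 -c "
from h import *
lid()"
```

```text
grip: th 36.0 r 0.253
scene 104 th 46.0 [32.4 58.5]
top 19 th 34.9 [34.1 35.7]
t 15.23 tcp [0.5373 0.1103 0.2668] yaw 7.5 F [ 3.2  4.8 -0.6] open 0.123 ff 39.5
10 [0.01, -4.17, 10.51] 20 [0.03, -3.03, 6.3] 30 [0.05, -1.18, 2.36] 36 [0.06, 0.25, 0.17] 37 [0.06, 0.51, -0.18] 40 [0.07, 1.33, -1.2] 43 [0.07, 2.2, -2.18] 46 [0.08, 3.12, -3.11] 48 [0.08, 3.76, -3.71]
```

>>> {"method": "arm_command", "body": {
  "series": [0,0.15,-0.2,0,0,0,1,0,0.28,-0.36,0,0,0,1,0,0.28,-0.36,0,0,0,1,0,0.28,-0.36,0,0,0,1,0,0.28,-0.36,0,0,0,1,0,0.28,-0.36,0,0,0,1]
}}

```text
time: 15.73
eef_pos: [0.54, 0.1107, 0.2707]
tcp_rot: [0.659, 0.752, 0.002, -0.0]
contact_force: [1.7, 5.0, -1.1]
opening: 0.118
finger_force: 39.6
```

```bash
python3 -c "
from h import *
lid()
a=cam('scene');cv2.imwrite('pics/end.png',cv2.resize(a['color'][100:320,100:400],(800,587)))"
```

```text
grip: th 37.3 r 0.2532
scene 105 th 46.0 [33.4 57.6]
top 25 th 36.1 [35.1 37. ]
t 15.83 tcp [0.54   0.1107 0.2708] yaw 7.5 F [ 1.7  5.2 -1.5] open 0.121 ff 39.6
10 [0.01, -4.52, 10.99] 20 [0.02, -3.38, 6.78] 30 [0.04, -1.52, 2.84] 36 [0.06, -0.09, 0.65] 37 [0.06, 0.17, 0.3] 40 [0.06, 0.99, -0.72] 43 [0.07, 1.86, -1.7] 46 [0.08, 2.78, -2.63] 48 [0.08, 3.42, -3.23]
```

View pics/end.png

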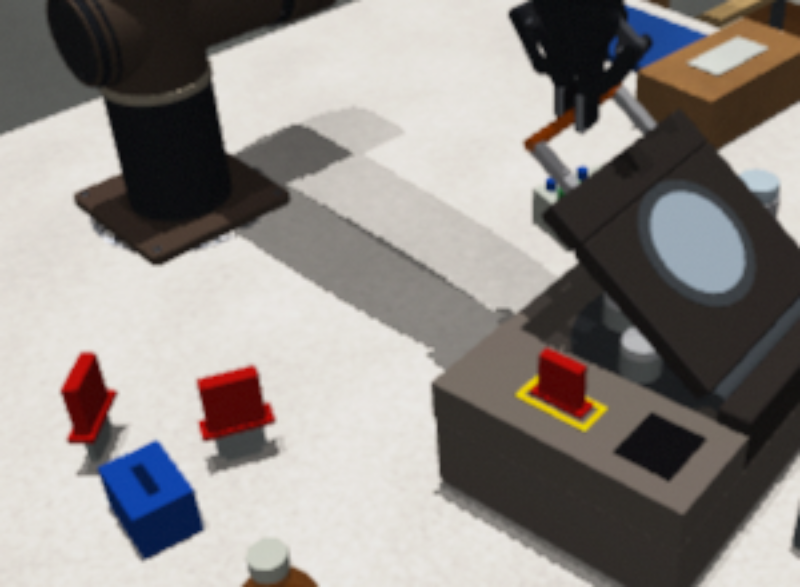

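The final view shows the key home in the slot (crop (565,385)), the stand empty, and the look-alikes untouched. The lid is held by its bar (crop (575,115)) at about 36–37°. It is steady, so I'm handing in.

```bash
python3 -c "
from plant import ctrl
print(ctrl.sign_off())"
```

```text
the job is handed in; nothing more can be done
None
```

The job is handed in at about 16 s: the key is fully home in the slot, the lid was lifted to about 48° and brought back, and the gripper is still holding it at about 36–37°, 6–7° short of balance.

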